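# Lock out the spin rig and hold its guard gate ajar

## Robot

A 6-joint arm with a two-finger parallel gripper is mounted at the origin on the work surface. World frame = base frame: x ahead of the robot, y to its left, z up, the work surface at z = 0. Lengths are in m, angles in rad, forces in N, time in s.
With the tool pointing down it reaches from about 0.3 to 0.95 m from the base axis. Payload 3.1 kg.
Tool frame: the origin (TCP) lies at the very end of the fingers, on their centre line; the grasp point (between the pads) lies 19 mm behind it; z points along the fingers, y is the line along which they close (so a half turn about z gives the same grasp; the last joint's range is limited). The gripper opens to 85 mm and grips with 20 to 120 N. Pads are 22 mm wide; open, the fingers measure 114 mm over their backs; the gripper's body (76 mm by 85 mm) begins 54 mm behind the grasp point. The pads swing forward as they close: fully open they stand 13 mm farther back than shut.
Start: joints at [1.131, 0.308, 1.634, -0, 1.2, -0.07], TCP at [0.226, 0.583, 0.209] pointing down, gripper open.
Joint ranges: [-3.06, 3.06], [-0.79, 1.96], [0.05, 2.63], [-1.19, 4.34], [0.05, 2.64], [-2.94, 2.94]. Speed limits (rad/s): [2.79, 2.79, 3.14, 3.14, 3.14, 3.14].

## Interface

Orientations are given as a unit quaternion [x, y, z, w].
In Python, from workcell import sensors, imaging, ctrl, finder gives the robot as it stands.
- The arm moves only by the tool arm_command, never from a script. Its argument "plan" is a list that holds one entry, the list of rows, each a list of 6 numbers: the shift along the tool's x, y, z in m, then the turn, a rotation vector about the tool's x, y, z in rad. A call has 1 to 10 rows; each row shifts and turns the commanded pose from where the row before left it, along the tool's axes as they then stand; what a row does not reach is not made up. A row lasts 1/8 s, in which the tool goes at most 62.5 mm and 10.7 degrees, less where a joint would pass 70% of its speed; a pose out of reach is approached as far as the arm can. A call with a gripper value outside its range is refused whole. "gripper" is the closure, from -1 (fully open) to 1 (shut), so that 0 is half open, set as the call begins (left out, the last holds). The fingers move at their own pace and stop on an object; "newtons" is the grip in N (left out, the last holds). Time passes only in rows, so rows that do not move let the fingers close. It gives the time, the measured TCP pose, the force, the opening and the grip force at its end, in the units of the state.
- sensors.state(): the state, without advancing time (a new reading comes with each control period).
- imaging.grab_frame(name): name is "scene" or "top" or "wrist"; returns the picture (480x640x3 uint8, red, green, blue); there is no depth.
- imaging.camera_info(name): a dict with "fx", "fy", "cx", "cy" (pixels), "rvec" (rotation vector, rad) and "tvec" (3), from world to camera coordinates, as OpenCV has them; the wrist camera has in their place "tool_from_camera" (4x4, takes a point from camera to tool coordinates, whose origin is the TCP and whose axes are the flange's). Camera axes: x right, y down, z forward; pixel columns grow to the right and rows downward; lengths in m; the calibration is good to about 2 mm. A picture is of the moment at which its call begins: read the wrist's pose just before it. camera_info takes no time and is no camera call.
- ctrl.finish_job(): hands the job in; it is judged then, once.
Trained networks look in the newest picture that a camera, given by its name, has taken for a name from the list of things; names that differ only in an ending like _2 or _b are one class to them, and where a whole thing is asked for, a point or a joint stands for the part that bears it (a point fixed in the world has none). Each returns a list of dicts, best first, with "score" (0 to 1); they miss things now and then, are a little off and sometimes report something else, mostly with a low value. They report only what shows in the picture. A call takes as long as a camera call. They do not tell look-alikes from the thing itself.
- finder.recognise(label, camera): "box" ([left, top, right, bottom] in pixels, round what is visible of it).
The state is a dict: "clock": time; "joints": joint angles; "qvel": joint speeds; "joint_torque": joint torques, N m; "position": TCP position; "ee_rot": TCP orientation; "ft_force": force on the tool from outside, world axes, zero at the start; "torque": the same for the moment, N m; "grip_width": opening from 0.0 (shut) to 1.0 (fully open); "grip_force": force on a finger pad.
Only numpy, scipy, OpenCV 4.12 (cv2) and the standard library are available. Lean on these libraries where they do the work, as an engineer would, in place of code of your own. Each camera call takes 0.05 s, during which the arm holds its last target. There are 200 camera calls.

## Task

First pick up the red spring clamp, clip its jaws round the upright steel lockout post on the yellow isolator and let go of it so that it stays there. Then take the red knob of the barrel bolt on top of the guard gate: the bolt sags behind the bent-up lip of its keeper, so lift it over the lip while drawing it back all the way, and swing the gate about a hand's width open (8 to 15 cm at its free end) towards the robot. Finish while still holding the knob, keeping the self-closing gate ajar; do not knock over or push away the other things on the bench.

Things in the scene. Friction and masses are not known exactly. Their poses are not given: they have to be found in the camera images.
- clamp: Red spring clamp like a big clothes peg, 127 mm long, 30 mm tall as it lies, hinge axis upright; about 0.13 kg. Origin on the hinge axis at the underside; +x points from the hinge to the jaws (along the clamp's middle line), z up. It lies on the bench; it need not be turned over.
- clamp_grip (a point): Point midway between the clamp's handles, half-way up (15 mm over its underside), 47 mm behind the hinge: squeeze here, across the clamp's y axis. Handles, 4 to 70 mm behind the hinge, measure about 50 mm over their outsides here at rest, 26 mm squeezed to the stop (then parallel): 4 N per finger to begin, 8 N at the stop; grip with 15 to 40 N. Axes as the clamp.
- clamp_eye (a point): Centre of the eye that the shut jaws form for a 14 mm post, 38 mm ahead of the hinge, half-way up. The jaw tips, hooked inwards, reach 53 mm ahead of the hinge; fully squeezed they stand 28 to 30 mm apart, so the open clamp is pushed level and jaws first onto the post. Axes as the clamp.
- jaw_l (a joint): Opening of each clamp jaw from the middle line, rad: 0 shut empty, 0.28 squeezed fully open, about 0.02 when shut on the post. The other jaw mirrors it.
- post_mid (a point): Point on the axis of the upright steel lockout post (14 mm diameter, 50 to 112 mm above the bench), 68 mm above the bench. The fixed yellow isolator base under it is 64 mm in diameter, 50 mm high, and free on the robot's side. The clamp's eye belongs at this point (12 mm below to 30 mm above will do).
- bolt_knob (a point): Middle of the red upright bolt knob, 16 mm diameter, top 22 mm above it, rod axis 30 mm below, rail top 56 mm below. z up the knob (leans 0.1 rad in the sag), x square to the gate into the guard, y along the bolt to the hinge side, the way it is drawn. Pinch from above on the two x sides, so it can tilt. Barrel 80 mm off to +y; keeper 45 mm to -y, top 12 mm above it.
- bolt_rod: The bolt's rod with knob and hooked nose, one rigid piece, about 0.22 kg. Origin on the rod's axis at the barrel, 95 mm towards the hinge from the knob; axes as bolt_knob.
- bolt (a joint): Draw of the bolt, m: 0 to 0.005 shut (as found), 0.05 fully drawn. Friction only (about 1.5 N), it stays where left.
- bolt_lift (a joint): Lift of the sagging bolt about its barrel, rad: 0 sagging, 0.2 highest (knob raised 19 mm). The hooked nose clears the keeper's lip when the knob is raised over 8 mm (12 to 15 is comfortable, about 5 N); it sinks when let go. Unlifted the bolt draws only about 6 mm. After 30 mm of draw the nose is out of the keeper and the gate free.
- keeper_lip (a point): Top edge of the brass bent-up lip of the keeper, on the fixed latch post beside the gate's free end, 165 mm above the bench. The keeper is fixed to the guard; behind the lip two cheeks and a bridge surround the bolt's nose.
- gate_hinge (a point): Point on the gate's upright hinge axis, 186 mm above the bench, fixed to the guard. The knob is 235 mm from this axis with the bolt shut, about 190 mm drawn. x square to the shut gate, into the guard (away from the robot), y from the latch post to the hinge, z up.
- gate (a joint): Swing of the clear-panelled yellow guard gate (268 mm from hinge axis to free end, 150 mm high), rad: 0 shut, grows as the free end comes out towards the robot (the gate turns clockwise seen from above), 1.2 at most. A spring shuts it: it takes about 3 to 5 N at the drawn knob to hold it ajar. 0.3 rad is 80 mm, 0.56 rad is 150 mm at the free end.
- oil_bottle: Bystander: yellow bottle with green cap, 60 mm diameter, 160 mm tall; origin under its centre.
- paste_jar: Bystander: amber jar, 64 mm diameter, 60 mm tall; origin under its centre.
- piston: Bystander: aluminium piston, 72 mm diameter, 55 mm tall; origin under its centre.
- mug: Bystander: blue mug, 80 mm diameter, 90 mm tall; origin under its centre.
- bushing: Bystander: plain steel bushing (short tube) standing upright, 36 mm diameter, 45 mm tall; origin under its centre.
- carton: Bystander: small cardboard carton 90 x 70 x 60 mm; origin under its centre.
- screwdriver: Bystander: red-handled screwdriver lying on the bench; origin under its middle.
There are look-alikes about, which are no part of the job. What is meant by the part that bears post_mid is not pink or purple, and is the larger of those in its own colour.

How it is judged:
By the outcome, as a careful person would: the job done as asked, in the order asked, and still so for the second after the job is handed in, while the arm keeps its last pose, push and grip.
It also fails if it takes over 58 s, if anything falls off the work surface, if the arm or the gripper's body presses on something with over 40 N, if the wrist force passes 120 N, or if a joint passes its speed limit or range.

## Working session

There is one attempt and no reset: what is moved stays moved. The work goes in short steps, Python scripts to look and compute and a tool call to move; the robot and the scene stay as the last step left them, time stands still between calls to the robot, and variables do not carry over. Pictures are saved under pics/ and viewed, at most 10 in all, crops included, and the job is handed in when it is done.

Besides the shell and the picture viewer there is one more tool, called after "Call:" in YAML: its name, and indented under it one key for each argument. arm_command: Moves the arm, as the interface text tells. Its arguments: {"type":"object","properties":{"plan":{"type":"array"},"gripper":{"type":"number"},"newtons":{"type":"number"}},"required":["plan"]}

```bash
mkdir -p pics
cat > h.py <<'E'
import numpy as np, cv2
from workcell import sensors, imaging, ctrl, finder
from scipy.spatial.transform import Rotation as R
def cam(n):
    c=imaging.camera_info(n); K=np.array([[c['fx'],0,c['cx']],[0,c['fy'],c['cy']],[0,0,1]])
    if 'rvec' in c:
        Rm=cv2.Rodrigues(np.array(c['rvec'],float))[0]; t=np.array(c['tvec'],float).ravel()
    else:
        s=sensors.state(); T=np.eye(4); T[:3,:3]=R.from_quat(s['ee_rot']).as_matrix(); T[:3,3]=s['position']
        M=np.linalg.inv(T@np.array(c['tool_from_camera'])); Rm=M[:3,:3]; t=M[:3,3]
    return K,Rm,t
def ray(n,uv,z,C=None):
    K,Rm,t=C or cam(n); d=Rm.T@np.linalg.inv(K)@np.array([uv[0],uv[1],1.]); o=-Rm.T@t
    return o+d*(z-o[2])/d[2]
def proj(n,p,C=None):
    K,Rm,t=C or cam(n); q=K@(Rm@np.array(p,float)+t); return q[:2]/q[2]
def save(n,f):
    im=imaging.grab_frame(n); cv2.imwrite('pics/'+f,im[:,:,::-1]); return im
E
cat > a.py <<'E'
from h import *
print(sensors.state())
for n in ['scene','top']:
    save(n,n+'1.png'); K,Rm,t=cam(n); print(n,K[0,0],'pos',(-Rm.T@t).round(3))
    for l in ['clamp','post_mid','bolt_knob','keeper_lip','gate','gate_hinge','oil_bottle','paste_jar','piston','mug','bushing','carton','screwdriver']:
        try: print(l,[(np.round(d['box']).astype(int).tolist(),round(d['score'],2)) for d in finder.recognise(l,n)][:4])
        except Exception as e: print(l,e)
E
python3 a.py
```

```text
{'clock': 0.0, 'joints': array([ 1.13131392e+00,  3.09005916e-01,  1.63521882e+00, -1.12694150e-05,
        1.19972642e+00, -6.97339131e-02]), 'qvel': array([-0.0014605 ,  0.00039382, -0.00107703,  0.00070394,  0.00065285,
       -0.00150509]), 'joint_torque': array([-1.70881445e-03, -4.15259600e+01, -2.76657701e+01, -2.67190189e-04,
        1.01720952e-02,  7.24928043e-06]), 'position': array([0.22552824, 0.58192713, 0.20803123]), 'ee_rot': array([ 1.83820781e-01,  9.82959068e-01, -1.14255773e-03, -2.91934257e-04]), 'ft_force': array([ 0.91364083,  0.52846922, -0.08775576]), 'torque': array([ 0.02430305, -0.06064283, -0.04239908]), 'grip_force': 0.0, 'grip_width': 0.9994533916686962}
scene 505.8736905078227 pos [ 1.31  -0.407  0.898]
clamp [([284, 257, 313, 299], 0.81)]
post_mid [([185, 295, 234, 361], 0.98), ([246, 305, 281, 346], 0.76), ([133, 232, 168, 268], 0.71), ([202, 213, 229, 267], 0.67)]
bolt_knob [([349, 248, 419, 282], 0.64), ([272, 363, 290, 389], 0.41)]
keeper_lip [([343, 260, 367, 298], 0.73)]
gate [([364, 243, 473, 323], 0.83)]
gate_hinge [([341, 235, 563, 424], 0.91
[... 379 characters left out ...]
188, 306], 0.69)]
top 532.2752101243299 pos [ 0.274 -0.034  1.45 ]
clamp []
post_mid [([382, 299, 406, 346], 0.96), ([383, 191, 401, 226], 0.86), ([442, 324, 471, 358], 0.81), ([421, 195, 450, 242], 0.56)]
bolt_knob [([266, 147, 329, 161], 0.54), ([421, 195, 451, 242], 0.34)]
keeper_lip [([316, 146, 332, 171], 0.53)]
gate []
gate_hinge [([188, 71, 330, 186], 0.98)]
oil_bottle [([152, 278, 183, 305], 0.94)]
paste_jar [([127, 206, 157, 232], 0.58)]
piston [([207, 274, 239, 304], 0.9)]
mug [([450, 169, 494, 202], 0.9)]
bushing [([384, 152, 402, 166], 0.73)]
carton [([483, 235, 524, 277], 0.9), ([322, 224, 343, 275], 0.34), ([262, 155, 327, 162], 0.29)]
screwdriver [([432, 298, 504, 302], 0.92)]
```

```bash
cat > b.py <<'E'
import cv2
a=cv2.imread('pics/scene1.png')[160:430,80:480]; cv2.imwrite('pics/s_c.png',cv2.resize(a,(800,540),interpolation=cv2.INTER_CUBIC))
a=cv2.imread('pics/top1.png')[60:360,120:520]; cv2.imwrite('pics/t_c.png',cv2.resize(a,(800,600),interpolation=cv2.INTER_CUBIC))
E
python3 b.py
```

```text
(no output)
```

View pics/s_c.png

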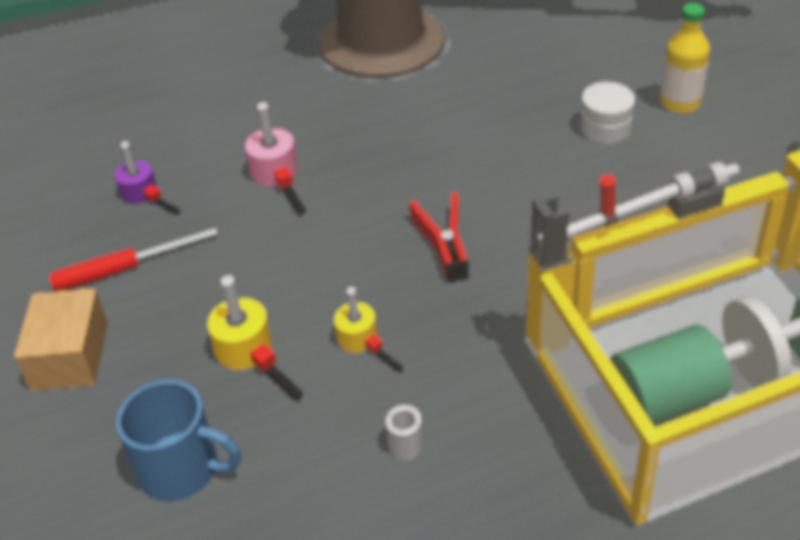

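View pics/t_c.png

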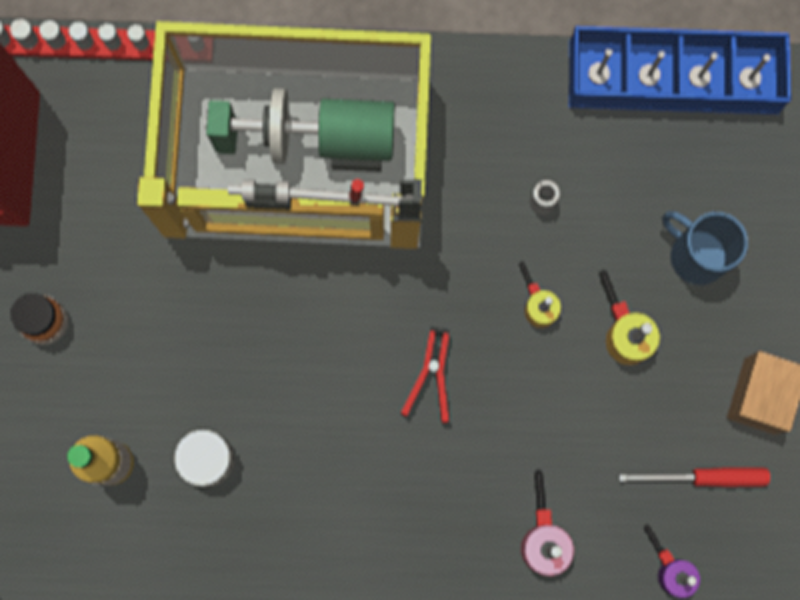

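Top view: the clamp's hinge is at crop (433,366) with its jaws pointing away from the robot. The large yellow isolator is at (635,337), the knob at (357,190) and the gate's hinge side on the left. The target is the larger yellow isolator, at scene crop (240,335).

```bash
cat > c.py <<'E'
from h import *
from scipy.optimize import least_squares
S=cam('scene');T=cam('top')
def tri(us,ut):
    f=lambda p: np.r_[proj('',p,S)-us,proj('',p,T)-ut]
    r=least_squares(f,[.5,0,.1]); return r.x.round(4),np.abs(r.fun).max().round(1)
s=lambda u,v:np.array([u/2+80-.25,v/2+160-.25]); t=lambda u,v:np.array([u/2+120-.25,v/2+60-.25])
print('posttop',tri(s(228,282),t(646,328)),ray('',t(646,328),.112,T),ray('',s(228,282),.112,S))
print('base top disc', ray('',t(636,337),.05,T))
print('hinge',ray('',t(433,366),.03,T),ray('',s(447,236),.03,S))
print('knob top',tri(s(608,178),t(357,184)))
print('keeper',tri(s(548,203),t(409,182)))
print('barrel',tri(s(683,186),t(265,193)))
im=cv2.imread('pics/top1.png'); hsv=cv2.cvtColor(im,cv2.COLOR_BGR2HSV)
def comp(m,lo,hi,box):
    x0,y0,x1,y1=box; k=np.zeros(m.shape,np.uint8); k[y0:y1,x0:x1]=255*m[y0:y1,x0:x1]; return k
red=((hsv[...,0]<8)|(hsv[...,0]>172))&(hsv[...,1]>140)&(hsv[...,2]>60)
k=comp(red,0,0,(310,215,350,280)); ys,xs=np.nonzero(k); print(len(xs))
P=np.array([ray('',(x,y),.03,T)[:2] for x,y in zip(xs,ys)])
# handles: rows
for y in range(222,275,3):
    q=xs[ys==y]; print(y,q.min() if len(q) else '',q.max() if len(q) else '',len(q),ray('',(q.min(),y),.03,T)[:2].round(3) if len(q) else '',ray('',(q.max(),y),.03,T)[:2].round(3) if len(q) else '')
yel=(abs(hsv[...,0].astype(int)-28)<8)&(hsv[...,1]>120)&(hsv[...,2]>150)
k=comp(yel,0,0,(415,205,460,250)); c=max(cv2.findContours(k,0,2)[0],key=cv2.contourArea); (cx,cy),r=cv2.minEnclosingCircle(c); print('yel',cx,cy,r,ray('',(cx,cy),.05,T))
k=comp(red,0,0,(290,145,305,165)); ys,xs=np.nonzero(k); print('knob px',xs.min(),xs.max(),ys.min(),ys.max())
E
python3 c.py
```

```text
posttop (array([ 0.5248, -0.3547,  0.1079]), np.float64(0.5)) [ 0.52429545 -0.35249455  0.112     ] [ 0.52843545 -0.35583152  0.112     ]
base top disc [ 0.52325768 -0.35382766  0.05      ]
hinge [ 0.47865642 -0.08435311  0.03      ] [ 0.48296665 -0.08837847  0.03      ]
knob top (array([0.6645, 0.0173, 0.2298]), np.float64(0.4))
keeper (array([ 0.6686, -0.0485,  0.2249]), np.float64(2.1))
barrel (array([0.6609, 0.1237, 0.1783]), np.float64(3.8))
265
222   0  
225 336 336 1 [ 0.527 -0.082] [ 0.527 -0.082]
228 335 343 5 [ 0.519 -0.08 ] [ 0.52  -0.102]
231 334 343 6 [ 0.511 -0.077] [ 0.511 -0.102]
234 333 342 6 [ 0.502 -0.075] [ 0.503 -0.099]
237 333 342 6 [ 0.494 -0.075] [ 0.495 -0.099]
240 332 341 5 [ 0.486 -0.073] [ 0.487 -0.097]
243 332 341 4 [ 0.478 -0.073] [ 0.478 -0.097]
246 331 341 7 [ 0.469 -0.07 ] [ 0.47  -0.097]
249 329 341 7 [ 0.461 -0.065] [ 0.462 -0.098]
252 328 341 6 [ 0.453 -0.063] [ 0.454 -0.098]
255 326 342 8 [ 0.445 -0.058] [ 0.446 -0.101]
258 325 342 6 [ 0.436 -0.055] [ 0.438 -0.101]
261 323 342 7 [ 0.428 -0.05 ] [ 0.43  -0.101]
264 322 343 7 [ 0.42  -0.048] [ 0.422 -0.104]
267 322 343 5 [ 0.412 -0.048] [ 0.414 -0.104]
270 341 343 3 [ 0.405 -0.099] [ 0.406 -0.104]
273   0  
yel 437.45855712890625 227.89895629882812 11.81967544555664 [ 0.52418511 -0.35304834  0.05      ]
knob px 296 300 150 159
```

```bash
cat >> h.py <<'E'
def rows(p,h=None,n=None,tilt=0):
    """rows from the present pose to TCP p, tool down, tool y at angle h+90deg (world), tilt about tool y"""
    s=sensors.state(); Ra=R.from_quat(s['ee_rot']); pa=np.array(s['position']); p=np.array(p,float)
    if h is None: Rb=Ra
    else:
        y=np.array([-np.sin(h),np.cos(h),0]); z=np.array([0,0,-1.]); Rb=R.from_matrix(np.c_[np.cross(y,z),y,z])*R.from_rotvec([0,tilt,0])
    w=(Ra.inv()*Rb).as_rotvec(); n=n or int(np.ceil(max(np.linalg.norm(p-pa)/.055,np.linalg.norm(w)/.17,1)))
    print(n,'rows; dist',np.linalg.norm(p-pa).round(3),'turn',np.linalg.norm(w).round(3),'F',np.round(s['ft_force'],1),'t',s['clock'])
    for i in range(n):
        Ri=Ra*R.from_rotvec(w*i/n); print('['+','.join('%.4f'%v for v in np.r_[Ri.inv().apply((p-pa)/n),w/n]).replace('-0.0000','0').replace('0.0000','0')+'],')
E
python3 -c "
from h import *
rows([.425,-.076,.2],-.165,16)"
```

```text
16 rows; dist 0.688 turn 0.205 F [-0.7 -0.6  0.1] t 1.4
[-0.0265,-0.0339,0.0006,0,0,-0.0128],
[-0.0260,-0.0342,0.0006,0,0,-0.0128],
[-0.0256,-0.0346,0.0006,0,0,-0.0128],
[-0.0252,-0.0349,0.0006,0,0,-0.0128],
[-0.0247,-0.0352,0.0006,0,0,-0.0128],
[-0.0243,-0.0355,0.0006,0,0,-0.0128],
[-0.0238,-0.0358,0.0006,0,0,-0.0128],
[-0.0233,-0.0361,0.0006,0,0,-0.0128],
[-0.0229,-0.0364,0.0006,0,0,-0.0128],
[-0.0224,-0.0367,0.0006,0,0,-0.0128],
[-0.0219,-0.0370,0.0006,0,0,-0.0128],
[-0.0215,-0.0373,0.0006,0,0,-0.0128],
[-0.0210,-0.0375,0.0006,0,0,-0.0128],
[-0.0205,-0.0378,0.0006,0,0,-0.0128],
[-0.0200,-0.0381,0.0006,0,0,-0.0128],
[-0.0195,-0.0383,0.0006,0,0,-0.0128],
```

Call:
arm_command:
  plan:
    - [[-0.026, -0.034, 0.0006, 0, 0, -0.0128], [-0.026, -0.034, 0.0006, 0, 0, -0.0128], [-0.0255, -0.0345, 0.0006, 0, 0, -0.0128], [-0.025, -0.035, 0.0006, 0, 0, -0.0128], [-0.025, -0.035, 0.0006, 0, 0, -0.0128], [-0.0245, -0.0355, 0.0006, 0, 0, -0.0128], [-0.024, -0.036, 0.0006, 0, 0, -0.0128], [-0.0235, -0.036, 0.0006, 0, 0, -0.0128], [-0.023, -0.0365, 0.0006, 0, 0, -0.0128], [-0.0225, -0.0365, 0.0006, 0, 0, -0.0128]]
  gripper: -1
  newtons: 20

```text
clock: 2.65
position: [0.3512, 0.1701, 0.2036]
ee_rot: [0.12, 0.993, 0.0, 0.001]
ft_force: [1.1, -0.1, 0.2]
grip_width: 1.001
grip_force: 0.0
```

Call:
arm_command:
  plan:
    - [[-0.022, -0.037, 0.0006, 0, 0, -0.0128], [-0.0215, -0.037, 0.0006, 0, 0, -0.0128], [-0.021, -0.0375, 0.0006, 0, 0, -0.0128], [-0.0205, -0.038, 0.0006, 0, 0, -0.0128], [-0.02, -0.038, 0.0006, 0, 0, -0.0128], [-0.0195, -0.0385, 0.0006, 0, 0, -0.0128], [0, 0, 0, 0, 0, 0], [0, 0, 0, 0, 0, 0]]

```text
clock: 3.65
position: [0.4251, -0.0753, 0.1995]
ee_rot: [0.083, 0.997, 0.0, -0.0]
ft_force: [0.1, 0.6, -0.6]
grip_width: 1.004
grip_force: 0.0
```

```bash
cat > d.py <<'E'
from h import *
s=sensors.state(); print(s['position'],s['ee_rot'],s['joints'].round(2))
C=cam('wrist'); im=save('wrist','w1.png'); np.save('w1C.npy',np.c_[C[0],C[1],C[2]])
print([(np.round(d['box']),d['score']) for d in finder.recognise('clamp','wrist')])
print('pred hinge',proj('',[.481,-.086,.03],C),'grip',proj('',[.4345,-.078,.03],C),'cam',-C[1].T@C[2])
E
python3 d.py
```

```text
[ 0.42505548 -0.07529783  0.19952722] [ 8.27903168e-02  9.96566845e-01  3.67735683e-04 -3.89632961e-04] [-0.28 -0.07  2.07  0.    1.13 -1.68]
[(array([285., 193., 349., 310.]), 0.95)]
pred hinge [318.08452334 266.90238228] grip [318.28318871 222.37365822] cam [ 0.3594715  -0.06433378  0.36430227]
```

View pics/w1.png

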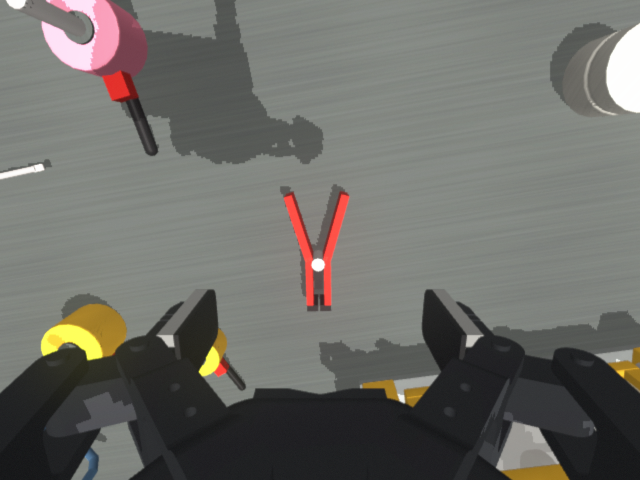

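The wrist view shows the hinge at (318,265) and the handle ends at (289,195) and (345,195). The midline is vertical, so this agrees with the measurement.

```bash
python3 -c "
from h import *
rows([.4335,-.078,.005],-.165,6)"
```

```text
6 rows; dist 0.195 turn 0.001 F [-0.   0.2  0.3] t 3.75
[-0.0015,-0.0003,0.0324,0.0001,-0.0001,0.0002],
[-0.0015,-0.0003,0.0324,0.0001,-0.0001,0.0002],
[-0.0015,-0.0003,0.0324,0.0001,-0.0001,0.0002],
[-0.0015,-0.0003,0.0324,0.0001,-0.0001,0.0002],
[-0.0015,-0.0003,0.0324,0.0001,-0.0001,0.0002],
[-0.0015,-0.0003,0.0324,0.0001,-0.0001,0.0002],
```

Call:
arm_command:
  plan:
    - [[-0.0015, -0.0003, 0.036, 0, 0, 0], [-0.0015, -0.0003, 0.036, 0, 0, 0], [-0.0015, -0.0003, 0.036, 0, 0, 0], [-0.0015, -0.0003, 0.036, 0, 0, 0], [-0.0015, -0.0003, 0.03, 0, 0, 0], [-0.0015, -0.0003, 0.014, 0, 0, 0], [0, 0, 0.0065, 0, 0, 0], [0, 0, 0, 0, 0, 0], [0, 0, 0, 0, 0, 0]]

```text
clock: 4.88
position: [0.4351, -0.0792, 0.0062]
ee_rot: [0.082, 0.997, -0.0, 0.001]
ft_force: [-0.1, -1.1, -0.6]
grip_width: 1.003
grip_force: 0.0
```

Call:
arm_command:
  plan:
    - [[0, 0, 0, 0, 0, 0], [0, 0, 0, 0, 0, 0], [0, 0, 0, 0, 0, 0], [0, 0, 0, 0, 0, 0], [0, 0, 0, 0, 0, 0], [0, 0, 0, 0, 0, 0], [0, 0, 0, 0, 0, 0], [0, 0, 0, 0, 0, 0]]
  gripper: 1
  newtons: 25

```text
clock: 5.88
position: [0.4339, -0.0789, 0.005]
ee_rot: [0.082, 0.997, 0.0, -0.0]
ft_force: [-0.2, 0.3, 0.8]
grip_width: -0.004
grip_force: 0.0
```

```bash
python3 -c "
from h import *
save('wrist','w2.png')"
```

```text
(no output)
```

View pics/w2.png

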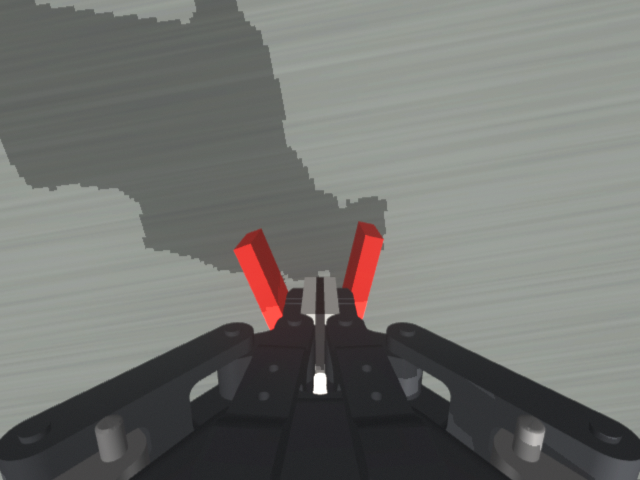

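The pads are shut in the middle at (320,300) with a handle on each side, at (250,240) and (370,230), so the grip missed. I'll check whether the clamp moved.

```bash
cat > e.py <<'E'
from h import *
C=cam('wrist')
for uv in [(250,238),(368,228),(275,322),(353,318),(320,383)]: print(uv,ray('',uv,.03,C).round(4))
for p in [[.4335,-.078,.03],[.4335,-.078,.005],[.48,-.086,.03],[.411,-.047,.03],[.403,-.102,.03]]: print(p,proj('',p,C).round())
print([(np.round(d['box']),round(d['score'],2)) for d in finder.recognise('clamp','wrist')])
save('scene','s2.png'); print([(np.round(d['box']),round(d['score'],2)) for d in finder.recognise('clamp','scene')])
a=cv2.imread('pics/s2.png')[200:340,230:370]; b=cv2.imread('pics/scene1.png')[200:340,230:370]
cv2.imwrite('pics/s2c.png',cv2.resize(np.hstack([b,a]),(800,400),interpolation=cv2.INTER_CUBIC))
E
python3 e.py
```

```text
(250, 238) [ 0.4016 -0.1033  0.03  ]
(368, 228) [ 0.4054 -0.0535  0.03  ]
(275, 322) [ 0.442  -0.1006  0.03  ]
(353, 318) [ 0.4458 -0.0655  0.03  ]
(320, 383) [ 0.4773 -0.0858  0.03  ]
[0.4335, -0.078, 0.03] [321. 297.]
[0.4335, -0.078, 0.005] [321. 276.]
[0.48, -0.086, 0.03] [321. 388.]
[0.411, -0.047, 0.03] [385. 238.]
[0.403, -0.102, 0.03] [254. 241.]
[(array([236., 224., 383., 395.]), 0.67)]
[(array([282., 255., 316., 303.]), 0.67)]
```

View pics/s2c.png

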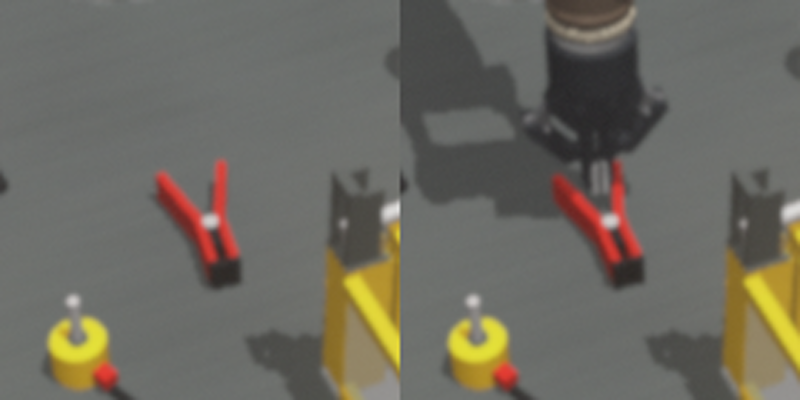

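The fingers sit between the handles and the clamp hasn't moved: the open pads stood too high and rode over the handles. I'll rise, part-close the fingers and go lower.

Call:
arm_command:
  plan:
    - [[0, 0, -0.04, 0, 0, 0], [0, 0, -0.055, 0, 0, 0], [0, 0, -0.055, 0, 0, 0], [0, 0, 0, 0, 0, 0]]

```text
clock: 6.58
position: [0.4385, -0.0802, 0.1603]
ee_rot: [0.082, 0.997, -0.001, 0.006]
ft_force: [0.3, 0.3, 0.2]
grip_width: -0.002
grip_force: 0.0
```

Call:
arm_command:
  plan:
    - [[0, 0, 0, 0, 0, 0], [0, 0, 0, 0, 0, 0], [0, 0, 0, 0, 0, 0], [0, 0, 0, 0, 0, 0]]
  gripper: -0.55

```text
clock: 7.08
position: [0.4334, -0.0788, 0.1541]
ee_rot: [0.082, 0.997, 0.0, -0.001]
ft_force: [-0.3, 0.3, -0.8]
grip_width: 0.773
grip_force: 0.0
```

```bash
cat > f.py <<'E'
from h import *
s=sensors.state();print(s['position'],s['grip_width'])
C=cam('wrist'); im=save('wrist','w3.png'); hsv=cv2.cvtColor(im,cv2.COLOR_RGB2HSV)
red=(((hsv[...,0]<8)|(hsv[...,0]>172))&(hsv[...,1]>120)&(hsv[...,2]>190)).astype(np.uint8)
b=[d['box'] for d in finder.recognise('clamp','wrist')][0]; print(b)
x0,y0,x1,y1=[int(v) for v in b]; k=np.zeros_like(red); k[y0-5:y1+5,x0-5:x1+5]=red[y0-5:y1+5,x0-5:x1+5]
for y in range(y0,y1,8):
    q=np.nonzero(k[y])[0]
    if len(q): print(y,q.min(),q.max(),ray('',(q.min(),y),.03,C)[:2].round(4),ray('',(q.max(),y),.03,C)[:2].round(4),ray('',((q.min()+q.max())/2,y),.03,C)[:2].round(4))
g=im[...,:].min(axis=2)>225; g[:y0]=0;g[y1:]=0;g[:,:x0]=0;g[:,x1:]=0; ys,xs=np.nonzero(g); print('disc',len(xs),xs.mean(),ys.mean(),ray('',(xs.mean(),ys.mean()),.03,C))
E
python3 f.py
```

```text
[ 0.43336182 -0.07876764  0.15414574] 0.7732970940214748
[276.7, 186.6, 351.2, 325.7]
194 342 351 [ 0.4115 -0.0559] [ 0.4128 -0.0484] [ 0.4122 -0.0521]
202 278 349 [ 0.4094 -0.1105] [ 0.4192 -0.051 ] [ 0.4143 -0.0807]
210 281 347 [ 0.4166 -0.1093] [ 0.4258 -0.0537] [ 0.4212 -0.0815]
218 284 345 [ 0.4238 -0.1081] [ 0.4324 -0.0564] [ 0.4281 -0.0822]
226 287 343 [ 0.4312 -0.1069] [ 0.4391 -0.0591] [ 0.4352 -0.083 ]
234 291 342 [ 0.4388 -0.1048] [ 0.446 -0.061] [ 0.4424 -0.0829]
242 294 340 [ 0.4463 -0.1035] [ 0.4529 -0.0638] [ 0.4496 -0.0836]
250 297 338 [ 0.454  -0.1023] [ 0.4599 -0.0666] [ 0.4569 -0.0844]
258 300 336 [ 0.4617 -0.101 ] [ 0.467  -0.0695] [ 0.4643 -0.0852]
266 304 334 [ 0.4697 -0.0988] [ 0.4741 -0.0724] [ 0.4719 -0.0856]
274 306 334 [ 0.4775 -0.0983] [ 0.4816 -0.0735] [ 0.4796 -0.0859]
282 306 335 [ 0.4851 -0.0997] [ 0.4894 -0.0738] [ 0.4873 -0.0868]
290 307 335 [ 0.493  -0.1002] [ 0.4972 -0.075 ] [ 0.4951 -0.0876]
298 308 336 [ 0.5009 -0.1006] [ 0.5051 -0.0753] [ 0.503 -0.088]
306 309 336 [ 0.509  -0.1011] [ 0.5131 -0.0765] [ 0.511  -0.0888]
314 309 337 [ 0.517  -0.1025] [ 0.5213 -0.0768] [ 0.5192 -0.0897]
disc 160 319.825 272.48125 [ 0.47811793 -0.08585547  0.03      ]
```

View pics/w3.png

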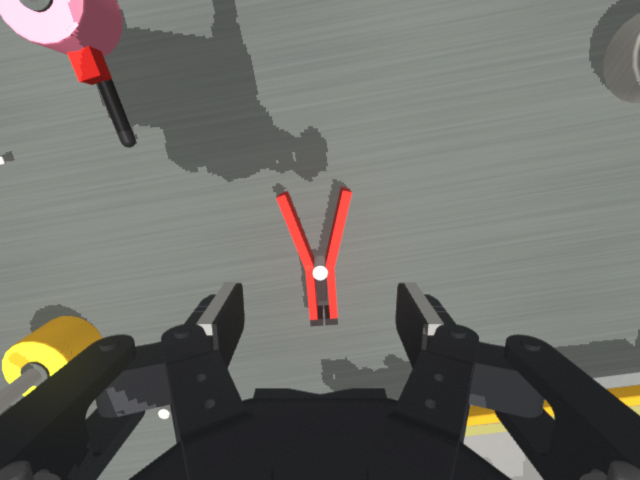

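The wrist view now shows the hinge at (320,272) and the handle ends at (278,202) and (349,195). The clamp is turned slightly, to a heading of -0.08.

```bash
python3 -c "
from h import *
rows([.432,-.082,.001],-.08,6)"
```

```text
6 rows; dist 0.154 turn 0.085 F [-0.3 -0.  -0.2] t 7.175
[0.0002,-0.0006,0.0256,0,-0.0002,-0.0142],
[0.0002,-0.0006,0.0256,0,-0.0002,-0.0142],
[0.0002,-0.0006,0.0256,0,-0.0002,-0.0142],
[0.0002,-0.0006,0.0256,0,-0.0002,-0.0142],
[0.0002,-0.0006,0.0256,0,-0.0002,-0.0142],
[0.0002,-0.0005,0.0256,0,-0.0002,-0.0142],
```

Call:
arm_command:
  plan:
    - [[0.0002, -0.0006, 0.03, 0, 0, -0.014], [0.0002, -0.0006, 0.03, 0, 0, -0.014], [0.0002, -0.0006, 0.03, 0, 0, -0.014], [0.0002, -0.0006, 0.03, 0, 0, -0.014], [0.0002, -0.0006, 0.018, 0, 0, -0.014], [0.0002, -0.0006, 0.01, 0, 0, -0.014], [0, 0, 0.004, 0, 0, 0], [0, 0, 0, 0, 0, 0], [0, 0, 0, 0, 0, 0]]

```text
clock: 8.3
position: [0.4332, -0.0826, 0.0039]
ee_rot: [0.04, 0.999, -0.0, 0.001]
ft_force: [-0.6, 0.1, -0.2]
grip_width: 0.778
grip_force: 0.0
```

Call:
arm_command:
  plan:
    - [[0, 0, 0, 0, 0, 0], [0, 0, 0, 0, 0, 0], [0, 0, 0, 0, 0, 0], [0, 0, 0, 0, 0, 0], [0, 0, 0, 0, 0, 0]]
  gripper: 0.6
  newtons: 25

```text
clock: 8.93
position: [0.4359, -0.0839, 0.0061]
ee_rot: [0.04, 0.999, -0.001, 0.003]
ft_force: [-2.3, -0.3, 16.5]
grip_width: 0.198
grip_force: 7.8
```

```bash
cat > g.py <<'E'
from h import *
s=sensors.state();print(s['position'],s['grip_width'],s['grip_force'],s['ft_force'],s['torque'])
a=save('wrist','w4.png')[170:420,170:470]; b=save('scene','s4.png')[220:320,240:360]
cv2.imwrite('pics/w4c.png',np.hstack([cv2.resize(a,(400,333)),cv2.resize(b,(400,333),interpolation=cv2.INTER_CUBIC)])[:,:,::-1])
E
python3 g.py
```

```text
[ 0.43592665 -0.08394427  0.00612216] 0.19776175473835145 7.760869218036532 [-2.30479935 -0.337041   16.47894184] [-0.47455753  0.3155272  -0.01120273]
```

View pics/w4c.png

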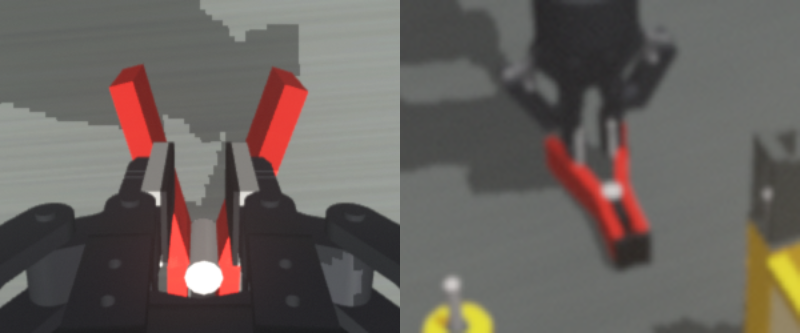

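```bash
python3 -c "
from h import *
c=imaging.camera_info('wrist');M=np.linalg.inv(np.array(c['tool_from_camera']));print(c['fx'],c['cx'],c['cy']);print(M.round(3))
def pj(p):
    q=M@np.r_[p,1];return (c['fx']*q[0]/q[2]+c['cx'],c['fy']*q[1]/q[2]+c['cy'])
for w in (.033,.0425,.0085):
  for d in (0,-.01,-.02,-.03,-.04):
    print(w,d,[np.round(pj([x,s*w,d])) .tolist() for s in (-1,1) for x in (.011,-.011)])
"
```

```text
343.33189733407835 319.5887596183823 236.7112540196899
[[ 0.001  1.     0.    -0.   ]
 [-0.965  0.001 -0.264  0.021]
 [-0.264  0.     0.965  0.176]
 [ 0.     0.     0.     1.   ]]
0.033 0 [[254.0, 257.0], [256.0, 297.0], [385.0, 257.0], [383.0, 297.0]]
0.033 -0.01 [[250.0, 264.0], [253.0, 306.0], [388.0, 264.0], [386.0, 306.0]]
0.033 -0.02 [[246.0, 271.0], [249.0, 315.0], [393.0, 271.0], [390.0, 316.0]]
0.033 -0.03 [[241.0, 280.0], [244.0, 326.0], [398.0, 280.0], [395.0, 327.0]]
0.033 -0.04 [[235.0, 289.0], [239.0, 339.0], [403.0, 290.0], [400.0, 339.0]]
0.0425 0 [[235.0, 257.0], [238.0, 297.0], [403.0, 257.0], [401.0, 297.0]]
0.0425 -0.01 [[230.0, 264.0], [233.0, 306.0], [408.0, 264.0], [405.0, 306.0]]
0.0425 -0.02 [[225.0, 271.0], [228.0, 315.0], [414.0, 271.0], [410.0, 316.0]]
0.0425 -0.03 [[218.0, 280.0], [222.0, 326.0], [420.0, 280.0], [416.0, 327.0]]
0.0425 -0.04 [[211.0, 289.0], [216.0, 339.0], [427.0, 290.0], [423.0, 339.0]]
0.0085 0 [[303.0, 257.0], [303.0, 297.0], [336.0, 257.0], [336.0, 297.0]]
0.0085 -0.01 [[302.0, 264.0], [302.0, 306.0], [337.0, 264.0], [337.0, 306.0]]
0.0085 -0.02 [[300.0, 271.0], [301.0, 315.0], [338.0, 271.0], [338.0, 315.0]]
0.0085 -0.03 [[299.0, 280.0], [300.0, 327.0], [340.0, 280.0], [339.0, 327.0]]
0.0085 -0.04 [[298.0, 290.0], [299.0, 339.0], [341.0, 290.0], [340.0, 339.0]]
```

The pad corners sit about 25–33 mm behind the reported TCP: at (240,285) in w3 and (294,276) in w4. In w4 the pads are resting on top of the handles with 16 N upward. So the real fingertips are about 25 mm short of the stated TCP, and I'll allow for that: rise, open, look again.

Call:
arm_command:
  plan:
    - [[0, 0, -0.03, 0, 0, 0], [0, 0, -0.04, 0, 0, 0], [0, 0, 0, 0, 0, 0]]

```text
clock: 9.4
position: [0.4359, -0.0834, 0.0765]
ee_rot: [0.04, 0.999, -0.001, 0.004]
ft_force: [-0.3, -0.0, 0.2]
grip_width: 0.199
grip_force: 0.0
```

Call:
arm_command:
  plan:
    - [[0, 0, 0, 0, 0, 0], [0, 0, 0, 0, 0, 0], [0, 0, 0, 0, 0, 0], [0, 0, 0, 0, 0, 0]]
  gripper: -0.6

```text
clock: 9.9
position: [0.4319, -0.0822, 0.0725]
ee_rot: [0.04, 0.999, 0.0, -0.001]
ft_force: [-0.8, 1.0, -0.5]
grip_width: 0.804
grip_force: 0.0
```

```bash
sed -i 's/w3.png/w5.png/' f.py; python3 f.py
```

```text
[ 0.4318544  -0.08222201  0.07247829] 0.8035383278492034
[272.1, 205.5, 372.1, 384.6]
213 276 282 [ 0.4047 -0.1068] [ 0.405  -0.1031] [ 0.4048 -0.1049]
221 272 372 [ 0.4095 -0.1098] [ 0.4144 -0.0482] [ 0.4119 -0.079 ]
229 275 370 [ 0.4147 -0.1085] [ 0.4194 -0.0497] [ 0.417  -0.0791]
237 277 367 [ 0.4199 -0.1079] [ 0.4244 -0.0517] [ 0.4222 -0.0798]
245 280 364 [ 0.4252 -0.1066] [ 0.4295 -0.0539] [ 0.4274 -0.0802]
253 282 361 [ 0.4306 -0.1059] [ 0.4346 -0.056 ] [ 0.4326 -0.081 ]
261 284 358 [ 0.436  -0.1052] [ 0.4398 -0.0582] [ 0.4379 -0.0817]
269 287 355 [ 0.4416 -0.1039] [ 0.4451 -0.0604] [ 0.4433 -0.0821]
277 289 352 [ 0.4472 -0.1032] [ 0.4504 -0.0626] [ 0.4488 -0.0829]
285 292 349 [ 0.4529 -0.1018] [ 0.4558 -0.0648] [ 0.4543 -0.0833]
293 294 346 [ 0.4586 -0.1011] [ 0.4613 -0.0671] [ 0.4599 -0.0841]
301 297 344 [ 0.4644 -0.0997] [ 0.4669 -0.0688] [ 0.4657 -0.0842]
309 299 341 [ 0.4703 -0.0989] [ 0.4725 -0.0711] [ 0.4714 -0.085 ]
317 301 339 [ 0.4763 -0.0981] [ 0.4783 -0.0728] [ 0.4773 -0.0855]
325 300 338 [ 0.4821 -0.0994] [ 0.4842 -0.0739] [ 0.4832 -0.0866]
333 300 338 [ 0.4881 -0.0999] [ 0.4902 -0.0743] [ 0.4892 -0.0871]
341 300 338 [ 0.4942 -0.1005] [ 0.4963 -0.0747] [ 0.4953 -0.0876]
349 300 337 [ 0.5004 -0.1011] [ 0.5025 -0.0758] [ 0.5014 -0.0885]
357 300 337 [ 0.5067 -0.1017] [ 0.5087 -0.0762] [ 0.5077 -0.089 ]
365 300 337 [ 0.513  -0.1023] [ 0.5151 -0.0766] [ 0.5141 -0.0895]
373 300 336 [ 0.5195 -0.1029] [ 0.5215 -0.0778] [ 0.5205 -0.0904]
disc 274 319.75182481751824 318.4379562043796 [ 0.47832558 -0.08573864  0.03      ]
```

```bash
python3 -c "
from h import *
rows([.4315,-.081,-.02],-.105,4)"
```

```text
4 rows; dist 0.093 turn 0.024 F [0.2 0.5 1.1] t 10.0
[0.0002,0.0003,0.0232,0,-0.0002,0.0060],
[0.0002,0.0003,0.0232,0,-0.0002,0.0060],
[0.0002,0.0003,0.0232,0,-0.0002,0.0060],
[0.0002,0.0003,0.0232,0,-0.0002,0.0060],
```

Call:
arm_command:
  plan:
    - [[0, 0.0003, 0.03, 0, 0, 0.006], [0, 0.0003, 0.028, 0, 0, 0.006], [0, 0.0003, 0.018, 0, 0, 0.006], [0, 0.0003, 0.01, 0, 0, 0.006], [0, 0, 0.005, 0, 0, 0], [0, 0, 0, 0, 0, 0], [0, 0, 0, 0, 0, 0]]

```text
clock: 10.88
position: [0.4332, -0.0814, -0.0172]
ee_rot: [0.052, 0.999, -0.0, 0.001]
ft_force: [0.4, -0.1, -0.5]
grip_width: 0.801
grip_force: 0.0
```

Call:
arm_command:
  plan:
    - [[0, 0, 0, 0, 0, 0], [0, 0, 0, 0, 0, 0], [0, 0, 0, 0, 0, 0], [0, 0, 0, 0, 0, 0], [0, 0, 0, 0, 0, 0]]
  gripper: 0.6
  newtons: 25

```text
clock: 11.5
position: [0.433, -0.0813, -0.0166]
ee_rot: [0.052, 0.999, -0.0, 0.0]
ft_force: [-2.3, -0.0, 10.1]
grip_width: 0.254
grip_force: 24.2
```

Call:
arm_command:
  plan:
    - [[0, 0, -0.01, 0, 0, 0], [0, 0, -0.02, 0, 0, 0], [0, 0, -0.03, 0, 0, 0], [0, 0, -0.04, 0, 0, 0], [0, 0, -0.02, 0, 0, 0], [0, 0, 0, 0, 0, 0], [0, 0, 0, 0, 0, 0]]
  gripper: 1
  newtons: 30

```text
clock: 12.38
position: [0.4315, -0.0809, 0.1014]
ee_rot: [0.053, 0.999, 0.0, -0.001]
ft_force: [-0.3, -0.1, -1.9]
grip_width: 0.252
grip_force: 30.2
```

```bash
sed -i 's/w4/w6/g;s/s4/s6/;s/\[220:320,240:360\]/[200:320,220:364]/;s/\[170:420,170:470\]/[180:480,140:500]/' g.py; python3 g.py
```

```text
[ 0.4315383  -0.08089248  0.10139509] 0.25150283321840167 30.17042577266693 [-0.26762896 -0.06114185 -1.90833226] [-0.00872821  0.07607386  0.05469342]
```

View pics/w6c.png

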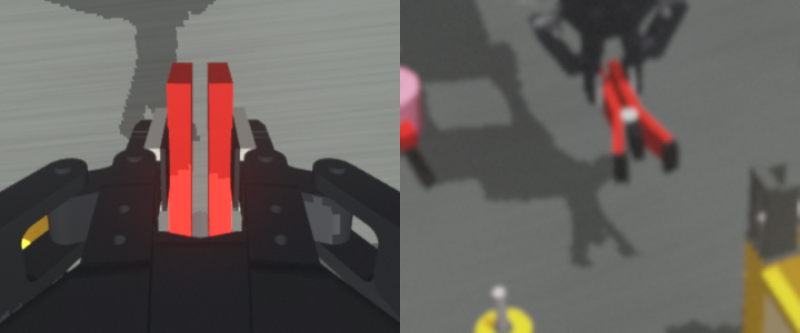

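Held: the handles are parallel and the jaws open.

```bash
python3 -c "
from h import *
rows([.4022,-.3089,.1],-.35,7)"
```

```text
7 rows; dist 0.23 turn 0.245 F [ 0.3 -0.  -1. ] t 12.475
[0.0007,-0.0328,0.0001,0,-0.0004,0.0350],
[-0.0005,-0.0328,0.0001,0,-0.0004,0.0350],
[-0.0016,-0.0328,0.0001,0,-0.0004,0.0350],
[-0.0028,-0.0327,0.0001,0,-0.0004,0.0350],
[-0.0039,-0.0326,0.0001,0,-0.0004,0.0350],
[-0.0050,-0.0325,0.0001,0,-0.0004,0.0350],
[-0.0062,-0.0323,0.0001,0,-0.0004,0.0350],
```

Call:
arm_command:
  plan:
    - [[0.0007, -0.033, 0, 0, 0, 0.035], [-0.0005, -0.033, 0, 0, 0, 0.035], [-0.0016, -0.033, 0, 0, 0, 0.035], [-0.0028, -0.033, 0, 0, 0, 0.035], [-0.004, -0.0325, 0, 0, 0, 0.035], [-0.005, -0.0325, 0, 0, 0, 0.035], [-0.006, -0.0325, 0, 0, 0, 0.035], [0, 0, 0, 0, 0, 0], [0, 0, 0, 0, 0, 0]]

```text
clock: 13.6
position: [0.4025, -0.3091, 0.1009]
ee_rot: [0.174, 0.985, 0.001, -0.001]
ft_force: [0.1, -0.2, -2.3]
grip_width: 0.248
grip_force: 30.2
```

```bash
cat > i.py <<'E'
from h import *
rows([.4022,-.3089,.046],-.35,3)
a=save('scene','s7.png')[180:380,120:320]; b=save('top','t7.png')[140:340,340:540]
cv2.imwrite('pics/p7.png',np.hstack([cv2.resize(a,(400,400),interpolation=cv2.INTER_CUBIC),cv2.resize(b,(400,400),interpolation=cv2.INTER_CUBIC)])[:,:,::-1])
T=cam('top')
for p in [[.5243,-.3535,.112],[.5243,-.3535,.05]]: print(proj('',p,T),proj('',p,cam('scene')))
E
python3 i.py
```

```text
3 rows; dist 0.055 turn 0.003 F [ 0.1 -0.2 -2.3] t 13.6
[0,0,0.0183,0.0005,-0.0010,-0.0001],
[0.0001,0,0.0183,0.0005,-0.0010,-0.0001],
[0.0001,0,0.0183,0.0005,-0.0010,-0.0001],
[443.14254835 223.76031319] [194.38068681 299.10522499]
[437.62725977 227.86175872] [199.0840246  318.53515265]
```

Call:
arm_command:
  plan:
    - [[0, 0, 0.02, 0, 0, 0], [0, 0, 0.02, 0, 0, 0], [0, 0, 0.015, 0, 0, 0], [0, 0, 0, 0, 0, 0], [-0.008, 0, 0, 0, 0, 0], [-0.008, 0, 0, 0, 0, 0], [-0.006, 0, 0, 0, 0, 0], [-0.005, 0, 0, 0, 0, 0], [0, 0, 0, 0, 0, 0], [0, 0, 0, 0, 0, 0]]

```text
clock: 14.95
position: [0.4285, -0.3192, 0.047]
ee_rot: [0.174, 0.985, 0.0, -0.0]
ft_force: [-0.9, -0.1, -0.4]
grip_width: 0.253
grip_force: 30.2
```

```bash
sed -i 's/p7/p8/;s/s7/s8/;s/t7/t8/;s/\[180:380,120:320\]/[250:370,150:270]/;s/\[140:340,340:540\]/[180:280,380:480]/' i.py; python3 i.py|head -1
```

```text
3 rows; dist 0.028 turn 0.001 F [-0.9 -0.1 -0.4] t 14.95
```

View pics/p8.png

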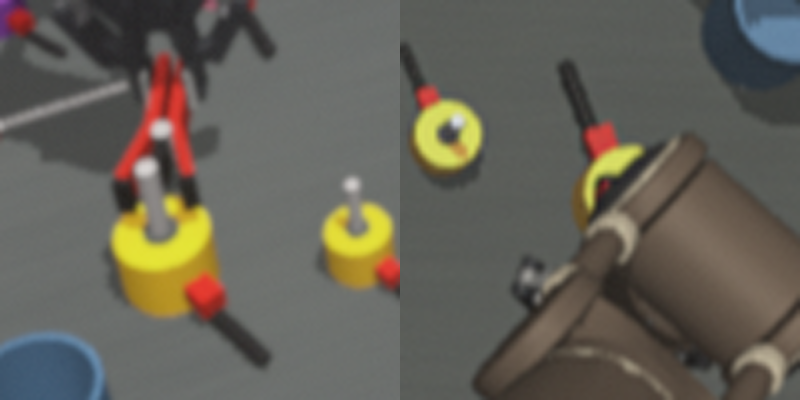

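The scene view shows the post at (150,180) between the open jaws, whose tips are at (125,190) and (190,190). They are centred, so I'll advance.

Call:
arm_command:
  plan:
    - [[-0.006, 0, 0, 0, 0, 0], [-0.006, 0, 0, 0, 0, 0], [-0.0045, 0, 0, 0, 0, 0], [-0.002, 0, 0, 0, 0, 0], [0, 0, 0, 0, 0, 0], [0, 0, 0, 0, 0, 0]]

```text
clock: 15.8
position: [0.4446, -0.3248, 0.0464]
ee_rot: [0.174, 0.985, 0.001, -0.002]
ft_force: [-4.8, 1.3, -0.6]
grip_width: 0.252
grip_force: 30.5
```

Call:
arm_command:
  plan:
    - [[0, 0, 0, 0, 0, 0], [0, 0, 0, 0, 0, 0], [0, 0, 0, 0, 0, 0], [0, 0, 0, 0, 0, 0]]
  gripper: -0.7

```text
clock: 16.3
position: [0.4469, -0.3263, 0.0477]
ee_rot: [0.174, 0.985, -0.0, 0.001]
ft_force: [-0.5, -0.1, -0.5]
grip_width: 0.85
grip_force: 0.0
```

```bash
cat > j.py <<'E'
from h import *
im=save('scene','s9.png'); print([(np.round(d['box']),round(d['score'],2)) for d in finder.recognise('clamp','scene')])
S=cam('scene'); hsv=cv2.cvtColor(im,cv2.COLOR_RGB2HSV)
print('pred eye',proj('',[.5243,-.3535,.078],S),'pred hinge top', proj('',[.5243-.0357,-.3535+.013,.093],S))
g=(im.min(axis=2)>190); ys,xs=np.nonzero(g[260:350,170:230]); n,l,st,c=cv2.connectedComponentsWithStats(g[260:350,170:230].astype(np.uint8)); print([(c[i]+[170,260]).round(1).tolist()+[int(st[i][4])] for i in range(1,n)])
E
python3 j.py
```

```text
[]
pred eye [197.00211434 309.93458694] pred hinge top [197.84805249 292.41365922]
[[195.4, 298.7, 22]]
```

Call:
arm_command:
  plan:
    - [[0, 0, -0.02, 0, 0, 0], [0, 0, -0.05, 0, 0, 0], [0, 0, -0.055, 0, 0, 0], [0, 0, -0.055, 0, 0, 0], [0, 0, -0.04, 0, 0, 0], [0, 0, 0, 0, 0, 0], [0, 0, 0, 0, 0, 0]]
  gripper: -1

```text
clock: 17.27
position: [0.4457, -0.3253, 0.2664]
ee_rot: [0.174, 0.985, 0.0, -0.0]
ft_force: [0.0, -0.5, 0.1]
grip_width: 0.995
grip_force: 0.0
```

```bash
cat > k.py <<'E'
from h import *
print(sensors.state()['position'])
C=cam('wrist'); im=save('wrist','w9.png'); hsv=cv2.cvtColor(im,cv2.COLOR_RGB2HSV)
for d in finder.recognise('clamp','wrist')[:2]: print(np.round(d['box']),d['score'])
print('pred hinge',proj('',[.5243-.0357,-.3535+.013,.093],C),'handle ends',proj('',[.4585+.009,-.3295+.024,.093],C),proj('',[.4585-.009,-.3295-.024,.093],C),'post top',proj('',[.5243,-.3535,.112],C))
g=(im.min(axis=2)>225).astype(np.uint8); n,l,st,c=cv2.connectedComponentsWithStats(g); print([c[i].round(1).tolist()+[int(st[i][4])] for i in range(1,n) if st[i][4]>30])
red=(((hsv[...,0]<8)|(hsv[...,0]>172))&(hsv[...,1]>120)&(hsv[...,2]>120)).astype(np.uint8); n,l,st,c=cv2.connectedComponentsWithStats(red); print([st[i].tolist() for i in range(1,n) if st[i][4]>60])
E
python3 k.py
```

```text
[ 0.44567593 -0.32534022  0.26642538]
[289. 183. 349. 296.] 0.69
pred hinge [319.86859564 255.24921645] handle ends [345.24148928 225.3684089 ] [294.57124933 224.89979631] post top [319.87887788 296.85658278]
[[327.2, 3.2, 255], [263.0, 119.8, 109], [318.6, 250.6, 112], [434.3, 279.3, 46], [318.5, 296.4, 111], [14.4, 344.4, 1903], [96.9, 465.4, 1113]]
[[331, 9, 25, 33, 493], [175, 29, 22, 23, 267], [117, 141, 83, 49, 1835], [290, 181, 25, 111, 925], [323, 182, 26, 110, 849], [335, 283, 17, 18, 162], [532, 462, 31, 15, 255], [507, 470, 24, 10, 148]]
```

```bash
cat > l.py <<'E'
from h import *
from scipy.optimize import least_squares
C=cam('wrist'); S=cam('scene')
for z in (.08,.086,.093): print(z,ray('',(318.6,250.6),z,C).round(4),proj('',ray('',(318.6,250.6),z,C),S).round(1))
im=save('scene','s10.png'); 
print([(np.round(d['box']),round(d['score'],2)) for d in finder.recognise('clamp','scene')])
a=im[260:350,160:250]; T=save('top','t10.png')[190:280,390:480]; W=cv2.imread('pics/w9.png')[150:330,220:400,::-1]
r=lambda x:cv2.resize(x,(400,300),interpolation=cv2.INTER_CUBIC)
rr=lambda x:cv2.resize(x,(266,266),interpolation=cv2.INTER_CUBIC)
cv2.imwrite('pics/p10.png',np.hstack([rr(a),rr(T),rr(W)])[:,:,::-1])
g=(im[260:350,160:250].min(axis=2)>150).astype(np.uint8); n,l,st,c=cv2.connectedComponentsWithStats(g); print([(c[i]+[160,260]).round(1).tolist()+[int(st[i][4])] for i in range(1,n) if st[i][4]>3])
hs=cv2.cvtColor(im,cv2.COLOR_RGB2HSV)[260:350,160:250]
red=(((hs[...,0]<8)|(hs[...,0]>172))&(hs[...,1]>120)).astype(np.uint8)
for y in range(0,70,4):
    q=np.nonzero(red[y])[0]; print(y+260,(q.min()+160,q.max()+160) if len(q) else '',end=' ')
E
python3 l.py
```

```text
0.08 [ 0.4858 -0.3405  0.08  ] [198.5 295.7]
0.086 [ 0.4841 -0.3399  0.086 ] [198.2 293.2]
0.093 [ 0.482  -0.3391  0.093 ] [197.8 290.3]
[(array([188., 277., 214., 322.]), 0.73), (array([345., 234., 562., 422.]), 0.56)]
[[182.2, 276.4, 34], [195.5, 298.6, 50]]
260  264  268  272  276 (np.int64(190), np.int64(214)) 280 (np.int64(189), np.int64(215)) 284 (np.int64(190), np.int64(215)) 288 (np.int64(190), np.int64(213)) 292 (np.int64(191), np.int64(211)) 296 (np.int64(192), np.int64(209)) 300 (np.int64(201), np.int64(208)) 304 (np.int64(199), np.int64(205)) 308 (np.int64(190), np.int64(204)) 312 (np.int64(189), np.int64(202)) 316  320  324  328
```

```bash
python3 -c "
from h import *
T=cam('top')
t=lambda u,v:np.array([u/2+120-.25,v/2+60-.25])
for a,z in [((160,28),.15),((430,38),.15),((180,198),.152),((380,207),.152)]: print(a,ray('',t(*a),z,T).round(4))
print(sensors.state()['joints'].round(2))
rows([.655,.02,.31],-1.61,11)"
```

```text
(160, 28) [0.8899 0.2823 0.15  ]
(430, 38) [ 0.8881 -0.0654  0.15  ]
(180, 198) [0.6644 0.2432 0.152 ]
(380, 207) [ 0.6609 -0.0083  0.152 ]
[-0.71  0.12  1.75 -0.    1.28 -1.93]
11 rows; dist 0.406 turn 1.26 F [-0.5  1.  -0. ] t 17.525
[-0.0071,0.0360,-0.0040,-0.0001,-0.0003,0.1145],
[-0.0030,0.0366,-0.0040,-0.0001,-0.0003,0.1145],
[0.0012,0.0367,-0.0040,-0.0001,-0.0003,0.1145],
[0.0054,0.0363,-0.0040,-0.0001,-0.0003,0.1145],
[0.0095,0.0355,-0.0040,-0.0001,-0.0003,0.1145],
[0.0135,0.0341,-0.0040,-0.0001,-0.0003,0.1145],
[0.0173,0.0324,-0.0040,-0.0001,-0.0003,0.1145],
[0.0209,0.0302,-0.0040,-0.0001,-0.0003,0.1145],
[0.0242,0.0276,-0.0040,-0.0001,-0.0003,0.1145],
[0.0272,0.0246,-0.0040,-0.0001,-0.0003,0.1145],
[0.0299,0.0214,-0.0041,-0.0001,-0.0003,0.1145],
```

Call:
arm_command:
  plan:
    - [[-0.007, 0.036, -0.004, 0, 0, 0.114], [-0.003, 0.0365, -0.004, 0, 0, 0.114], [0.001, 0.0365, -0.004, 0, 0, 0.114], [0.0055, 0.0365, -0.004, 0, 0, 0.114], [0.0095, 0.0355, -0.004, 0, 0, 0.114], [0.0135, 0.034, -0.004, 0, 0, 0.114], [0.0175, 0.0325, -0.004, 0, 0, 0.114], [0.021, 0.03, -0.004, 0, 0, 0.114], [0.024, 0.0275, -0.004, 0, 0, 0.114]]

```text
clock: 18.65
position: [0.617, -0.0421, 0.3022]
ee_rot: [0.636, 0.771, -0.001, -0.001]
ft_force: [0.1, -0.3, 0.4]
grip_width: 0.999
grip_force: 0.0
```

Call:
arm_command:
  plan:
    - [[0.027, 0.0245, -0.004, 0, 0, 0.1], [0.03, 0.0215, -0.004, 0, 0, 0.1], [0, 0, 0, 0, 0, 0], [0, 0, 0, 0, 0, 0]]

```text
clock: 19.15
position: [0.6535, 0.0196, 0.31]
ee_rot: [0.709, 0.706, -0.001, -0.001]
ft_force: [0.2, 0.1, -1.4]
grip_width: 0.999
grip_force: 0.0
```

```bash
cat > m.py <<'E'
from h import *
s=sensors.state(); print(s['position'],s['ee_rot'].round(3),s['joints'].round(2))
C=cam('wrist'); im=save('wrist','w11.png'); hsv=cv2.cvtColor(im,cv2.COLOR_RGB2HSV)
for l in ['bolt_knob','keeper_lip']: print(l,[(np.round(d['box']),round(d['score'],2)) for d in finder.recognise(l,'wrist')[:3]])
print('pred knob top',proj('',[.6645,.0173,.2298],C),'mid',proj('',[.6645,.0195,.208],C),'keeper',proj('',[.6686,-.0485,.22],C))
red=(((hsv[...,0]<8)|(hsv[...,0]>172))&(hsv[...,1]>120)&(hsv[...,2]>90)).astype(np.uint8); n,l,st,c=cv2.connectedComponentsWithStats(red); print([st[i].tolist()+c[i].round(1).tolist() for i in range(1,n) if st[i][4]>60])
E
python3 m.py
```

```text
[0.65353789 0.01957708 0.31001542] [ 0.709  0.706 -0.001 -0.001] [-0.04  0.3   1.45 -0.    1.4  -0.03]
bolt_knob [(array([319., 122., 344., 299.]), 0.79)]
keeper_lip [(array([127., 431., 145., 475.]), 0.66), (array([312., 258., 349., 324.]), 0.6)]
pred knob top [334.49248971 239.24331458] mid [333.44336601 229.19627165] keeper [338.38288183 313.26603772]
[[616, 0, 18, 30, 276, 624.6, 11.3], [633, 10, 7, 18, 66, 637.0, 19.5], [627, 36, 13, 25, 109, 633.9, 48.5], [629, 67, 11, 28, 128, 634.9, 80.0], [632, 108, 8, 31, 143, 636.7, 127.1], [616, 136, 10, 31, 113, 620.1, 149.6], [614, 145, 26, 81, 1296, 629.4, 188.4], [323, 212, 21, 36, 596, 332.5, 230.3], [628, 219, 12, 54, 353, 635.3, 252.3], [597, 227, 34, 76, 1296, 613.2, 263.9], [584, 257, 15, 20, 98, 591.5, 266.6], [573, 273, 23, 51, 553, 583.7, 299.9], [610, 274, 30, 79, 1255, 626.4, 313.2], [584, 300, 28, 57, 887, 597.8, 327.9], [553, 304, 17, 38, 339, 560.8, 322.7], [566, 322, 18, 25, 231, 575.0, 334.3], [626, 328, 14, 61, 410, 634.8, 363.6], [548, 340, 13, 19, 109, 552.3, 348.7], [273, 345, 13, 14, 126, 279.2, 351.8], [605, 347, 20, 28, 208, 614.6, 359.8], [524, 441, 16, 39, 353, 531.6, 462.4], [540, 443, 15, 37, 345, 546.8, 463.7], [130, 460, 14, 17, 123, 135.9, 468.6], [557, 463, 12, 17, 78, 561.7, 472.2]]
```

```bash
python3 -c "
from h import *
rows([.664,.0195,.166],-1.58,5)"
```

```text
5 rows; dist 0.145 turn 0.003 F [-1.3  0.5 -0.1] t 19.3
[0.0002,0.0021,0.0289,-0.0002,0.0001,0.0006],
[0.0002,0.0021,0.0289,-0.0002,0.0001,0.0006],
[0.0002,0.0021,0.0289,-0.0002,0.0001,0.0006],
[0.0002,0.0021,0.0289,-0.0002,0.0001,0.0006],
[0.0002,0.0021,0.0289,-0.0002,0.0001,0.0006],
```

Call:
arm_command:
  plan:
    - [[0, 0.005, 0, 0, 0, 0], [0, 0.0055, 0.02, 0, 0, 0], [0, 0, 0.035, 0, 0, 0], [0, 0, 0.035, 0, 0, 0], [0, 0, 0.03, 0, 0, 0], [0, 0, 0.018, 0, 0, 0], [0, 0, 0.007, 0, 0, 0], [0, 0, 0, 0, 0, 0]]
  gripper: -0.3

```text
clock: 20.3
position: [0.6649, 0.0198, 0.1662]
ee_rot: [0.709, 0.705, 0.0, 0.0]
ft_force: [0.1, -0.7, -0.0]
grip_width: 0.651
grip_force: 0.0
```

Call:
arm_command:
  plan:
    - [[0, 0, 0, 0, 0, 0], [0, 0, 0, 0, 0, 0], [0, 0, 0, 0, 0, 0], [0, 0, 0, 0, 0, 0]]
  gripper: 1
  newtons: 40

```text
clock: 20.8
position: [0.6644, 0.0196, 0.1673]
ee_rot: [0.709, 0.705, -0.0, -0.0]
ft_force: [-3.8, -0.4, 6.0]
grip_width: 0.177
grip_force: 39.0
```

Call:
arm_command:
  plan:
    - [[0.001, 0, -0.004, 0, 0, 0], [0.001, 0, -0.004, 0, 0, 0], [0.001, 0, -0.004, 0, 0, 0], [0.001, 0, -0.002, 0, 0, 0], [0, 0, 0, 0, 0, 0], [0, 0, 0, 0, 0, 0]]

```text
clock: 21.55
position: [0.6639, 0.0242, 0.1796]
ee_rot: [0.709, 0.705, -0.001, -0.001]
ft_force: [-3.0, -1.1, -7.2]
grip_width: 0.173
grip_force: 39.2
```

Call:
arm_command:
  plan:
    - [[0.004, 0, 0, 0, 0, 0], [0.006, 0, 0, 0, 0, 0], [0.006, 0, 0, 0, 0, 0], [0.006, 0, 0, 0, 0, 0], [0, 0, 0, 0, 0, 0]]

```text
clock: 22.18
position: [0.6644, 0.0472, 0.1798]
ee_rot: [0.709, 0.705, 0.0, -0.001]
ft_force: [-1.9, 0.8, -9.0]
grip_width: 0.175
grip_force: 39.1
```

Call:
arm_command:
  plan:
    - [[0.006, 0, 0, 0, 0, 0], [0.006, 0, 0, 0, 0, 0], [0.006, 0, 0, 0, 0, 0], [0.004, 0, 0, 0, 0, 0], [0.003, 0, 0, 0, 0, 0], [0, 0, 0, 0, 0, 0], [0, 0, 0, 0, 0, 0]]

```text
clock: 23.05
position: [0.6648, 0.0715, 0.1799]
ee_rot: [0.709, 0.705, 0.0, -0.001]
ft_force: [-3.2, 0.9, -9.5]
grip_width: 0.173
grip_force: 39.1
```

```bash
cat > n.py <<'E'
from h import *
s=sensors.state(); print(s['position'],s['ft_force'].round(1))
for c in ['scene','top']:
    im=save(c,c+'12.png')
    for l in ['bolt_knob','gate']: print(c,l,[(np.round(d['box']),round(d['score'],2)) for d in finder.recognise(l,c)[:3]])
E
python3 n.py
```

```text
[0.66475671 0.07150155 0.17992425] [-3.2  0.9 -9.5]
scene bolt_knob [(array([368., 240., 420., 276.]), 0.76), (array([108., 282., 152., 308.]), 0.48), (array([481., 214., 504., 250.]), 0.16)]
scene gate [(array([364., 237., 475., 323.]), 0.96)]
top bolt_knob [(array([294., 153., 309., 163.]), 0.59)]
top gate [(array([208., 150., 312., 178.]), 0.75), (array([413., 219., 443., 272.]), 0.41)]
```

Call:
arm_command:
  plan:
    - [[0.002, 0, 0, 0, 0, 0], [0.001, 0, 0, 0, 0, 0], [0, 0, 0, 0, 0, 0], [0, 0, 0, 0, 0, 0]]

```text
clock: 23.85
position: [0.6651, 0.0721, 0.1811]
ee_rot: [0.709, 0.705, -0.001, 0.001]
ft_force: [-5.1, -3.7, -6.5]
grip_width: 0.181
grip_force: 39.4
```

The stop is felt, so the bolt is fully drawn. Now I'll swing the gate.

Call:
arm_command:
  plan:
    - [[-0.001, -0.003, 0, 0, 0, 0.016], [0, -0.0055, 0, 0, 0, 0.03], [0, -0.0055, 0, 0, 0, 0.03], [0, -0.0055, 0, 0, 0, 0.03], [0, 0, 0, 0, 0, 0]]

```text
clock: 24.48
position: [0.6463, 0.0735, 0.1814]
ee_rot: [0.746, 0.666, 0.001, 0.001]
ft_force: [4.0, -3.2, -6.0]
grip_width: 0.173
grip_force: 39.7
```

Call:
arm_command:
  plan:
    - [[0, -0.0055, 0, 0, 0, 0.03], [0, -0.0055, 0, 0, 0, 0.03], [0, -0.0055, 0, 0, 0, 0.03], [0, -0.0055, 0, 0, 0, 0.03], [0, -0.0055, 0, 0, 0, 0.03], [0, 0, 0, 0, 0, 0]]

```text
clock: 25.22
position: [0.6194, 0.0785, 0.1811]
ee_rot: [0.793, 0.609, 0.001, 0.001]
ft_force: [5.0, -3.2, -4.8]
grip_width: 0.172
grip_force: 39.7
```

Call:
arm_command:
  plan:
    - [[0, -0.0055, 0, 0, 0, 0.03], [0, -0.0055, 0, 0, 0, 0.03], [0, -0.0055, 0, 0, 0, 0.03], [0, -0.0055, 0, 0, 0, 0.03], [0, -0.0055, 0, 0, 0, 0.03], [0, -0.0055, 0, 0, 0, 0.03], [0, 0, 0, 0, 0, 0], [0, 0, 0, 0, 0, 0]]

```text
clock: 26.22
position: [0.5888, 0.0897, 0.1809]
ee_rot: [0.845, 0.535, 0.002, 0.0]
ft_force: [5.2, -1.9, -5.9]
grip_width: 0.17
grip_force: 39.6
```

```bash
cat > o.py <<'E'
from h import *
s=sensors.state(); print(s['position'],s['ft_force'].round(1))
a=save('scene','s13.png'); b=save('top','t13.png')
for c in ['scene','top']: print([(np.round(d['box']),round(d['score'],2)) for d in finder.recognise('gate',c)[:2]])
A=cv2.resize(a[170:400,160:500],(400,300),interpolation=cv2.INTER_CUBIC); B=cv2.resize(b[90:240,200:400],(400,300),interpolation=cv2.INTER_CUBIC); D=cv2.resize(a[260:360,150:283],(400,300),interpolation=cv2.INTER_CUBIC)
E=cv2.resize(b[180:280,380:513],(400,300),interpolation=cv2.INTER_CUBIC)
cv2.imwrite('pics/p13.png',np.vstack([np.hstack([A,B]),np.hstack([D,E])])[:,:,::-1])
E
python3 o.py
```

```text
[0.58883719 0.08971079 0.18091195] [ 5.2 -1.9 -5.9]
[(array([ 87., 304., 135., 356.]), 0.42)]
[(array([207., 156., 305., 216.]), 0.81)]
```

View pics/p13.png

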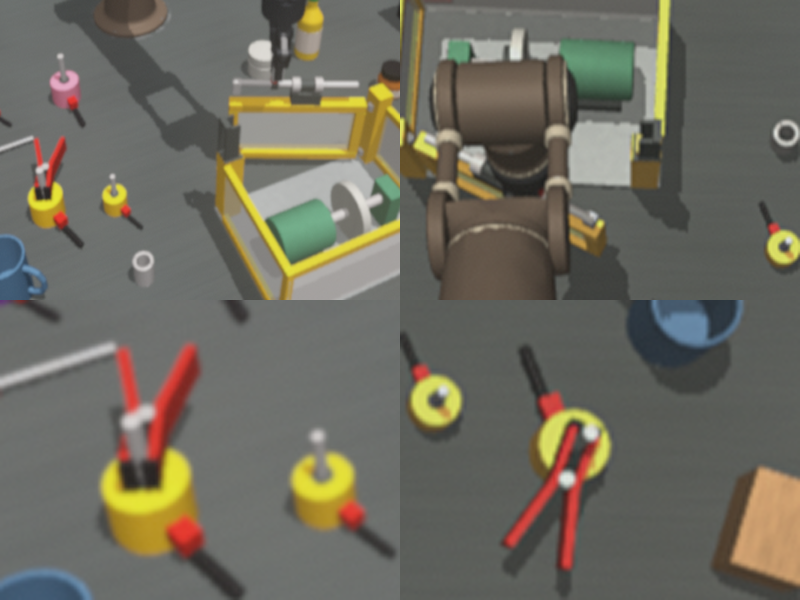

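The gate stands ajar by about 0.42 rad, which is 11 cm at the free end, and the knob is still gripped. The clamp sits on the post of the larger yellow isolator, level and with its jaws shut round it, hinge at (146,412) and post at (135,430) in the lower-left panel. The bystanders in view stand as before.

```bash
python3 -c "
from h import *
s=sensors.state(); print(s['grip_force'],s['position']); print(ctrl.finish_job())"
```

```text
39.6202290058136 [0.58886496 0.08969598 0.1808774 ]
the job is handed in; nothing more can be done
None
```

The job is handed in at about 26 s: the red clamp is clipped on the larger yellow isolator's post, and the bolt was lifted over the lip and drawn to its stop. The gate is held about 11 cm open by the knob; two early grip tries turned the clamp slightly on the bench before it was picked up.

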